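# Shut and lock the test-cell box

## Robot

A 6-joint arm with a two-finger parallel gripper is mounted at the origin on a cart in front of the work surface, level with it; the furniture and walls round the work are solid. World frame = base frame: x ahead of the robot, y to its left, z up, the work surface at z = 0. Lengths are in m, angles in rad, forces in N, time in s.
With the tool pointing down it reaches from about 0.275 to 0.975 m from the base axis. Payload 8.4 kg.
Tool frame: the origin (TCP) lies midway between the tips of the shut fingers; the grasp point (between the pads) lies 19 mm behind it (r.grip_point_offset is the distance from the TCP to the grasp point, in m); z points along the fingers, y is the direction in which the jaws open and shut (so a half turn about z gives the same grasp; the last joint's range is limited). The gripper opens to 92 mm and grips with 3 to 60 N. Pads are 20 mm wide; open, the fingers measure 128 mm over their backs; the gripper's body (75 mm by 189 mm) begins 69 mm behind the grasp point.
Start: joints at [1.331, 0.353, 1.633, -0, 1.155, -0.002], TCP at [0.147, 0.607, 0.215] pointing down, gripper open.
Joint ranges: [-2.63, 2.63], [-0.92, 2.1], [0.06, 2.66], [-1.3, 4.44], [0, 2.69], [-3.02, 3.02]. Speed limits (rad/s): [2.22, 2.22, 2.79, 3.14, 3.14, 3.14].

## Interface

Orientations are given as a unit quaternion [x, y, z, w].
In Python, from station import readout, vision, r, regions_of, pinpoint gives the robot as it stands. The module is installed in compiled form; this text tells all that it offers.
- The arm moves only by the tool play_rows, never from a script. Its arguments are lists of equal length, an entry for each row: "offset": the shift along the tool's x, y, z in m, a list of three; "delta_rot": the turn, a rotation vector about the tool's x, y, z in rad, a list of three. In form: {"offset": [[tx, ty, tz], ...], "delta_rot": [[wx, wy, wz], ...]}. A call has 1 to 10 rows; each row is the pose to reach, as a shift and turn from the pose commanded when the call began, along the tool's axes at that moment; what a row does not reach only later rows make up. A row lasts 1/12 s, in which the tool goes at most 41.7 mm and 7.16 degrees, less where a joint would pass 70% of its speed; a pose out of reach is approached as far as the arm can. A call with a gripper value outside its range is refused whole. "fingers" is the opening in per cent of the stroke, from 0 (shut) to 100 (fully open), set as the call begins (left out, the last holds). The fingers move at their own pace and stop on an object; "newtons" is the grip in N (left out, the last holds). Time passes only in rows, so rows that repeat a pose let the fingers close. It gives the time, the measured TCP pose, the force and the opening at its end, in the units of the state.
- readout.read_state(): the state, without advancing time (a new reading comes with each control period).
- vision.snapshot(name): name is "scene" or "top" or "wrist"; returns (picture, depth): 384x512x3 uint8, blue, green, red; 384x512 float32, m along the optical axis (not along the pixel's ray), 0 where there is no reading.
- vision.calibration(name): a dict with "fx", "fy", "cx", "cy" (pixels), "k1" (the pictures are not rectified: a ray, as slopes to the right and down, at radius r is drawn at 1 + k1 r^2 times it, then the intrinsics apply), "T" (4x4, takes a point from camera to world coordinates). Camera axes: x right, y down, z forward; pixel columns grow to the right and rows downward; lengths in m; the calibration is good to about 2 mm. A picture is of the moment at which its call begins: read the wrist's pose just before it. calibration takes no time and is no camera call; for the wrist camera it gives the pose at the moment of the call.
- r.finish_job(): hands the job in, once; it reports no verdict.
Trained networks look in the newest picture that a camera, given by its name, has taken for a name from the list of things; names that differ only in an ending like _2 or _b are one class to them, and where a whole thing is asked for, a point or a joint stands for the part that bears it (a point fixed in the world has none). Each returns a list of dicts, best first, with "confidence" (0 to 1); they miss things now and then, are a little off and sometimes report something else, mostly with a low value. They report only what shows in the picture. A call takes as long as a camera call.
- regions_of(camera, query): "mask" (384x512 bool, what is visible of it).
- pinpoint(camera, query): "location" ([x, y, z] in m, in world coordinates, good to about 4 mm: a listed point, or the origin of a listed thing).
The state is a dict: "clock": time; "joint_pos": joint angles; "joint_vel": joint speeds; "joint_efforts": joint torques, N m; "tcp_pos": TCP position; "ee_rot": TCP orientation; "ft_force": force on the tool from outside, world axes, zero at the start; "ft_torque": the same for the moment, N m; "width": finger opening in m.
Only numpy, scipy, OpenCV 4.12 (cv2) and the standard library are available. Lean on these libraries where they do the work, as an engineer would, in place of code of your own. Each camera call takes 0.05 s, during which the arm holds its last target. There are 200 camera calls.

## Task

Close the test-cell box: first fold its hinged lid down until it is fully shut, and only then turn the black wing knob on its front deck clockwise (seen from above) until it clicks past its detent and rests in the locked position. Leave the two beakers and the marker beside it where they are.

Things in the scene. Friction and masses are not known exactly. Their poses are not given: they have to be found in the camera images.
- test_box: White box fixed to the worktop, 200 (x) x 170 (y) x 85 mm high without its lid. Origin: centre of its underside, on the worktop, z up. Its -x end is the front: a flat solid deck (x -100 to -30 mm, top z = 85 mm) that bears the knob; behind it (x -30 to +100 mm) a hollow tub holds a small violet cell.
- box_lid (a joint): Lid angle, rad: 0 = shut, grows as it opens upward (at most 1.2). Flat plate 137 x 170 x 10 mm, white frame, clear flush window, hinged at the rear along box y at box x = +95, z = 85 mm. Shut, it spans box x +95 to -42 mm, its top at z = 95 mm. A friction hinge (0.28 N m) holds it at any angle; 5 to 10 N straight down on its top closes it and it stays shut.
- lid_edge (a point): Middle of the lid's free front edge, on its top face, 137 mm from the hinge. Open, this edge points up and to the front; shut, it lies at box x = -42 mm, z = 95 mm.
- lock_knob (a joint): Lock knob angle, rad: 0 = unlocked (start), grows clockwise seen from above to a stop at 1.3 = locked. A sprung over-centre detent (peak 0.13 N m, felt from about 0.1) has its crest half way, at 0.65: let go before the crest the knob springs back to 0, let go beyond it the knob snaps on to 1.3 and stays.
- knob_grip (a point): On the knob's vertical axis (box x = -70 mm, y = 0) at z = 135 mm, the height to grip; turns with the knob, x along wing and tongue, z up. Black wing: upright bar 70 mm long (x), 14 thick (y), z = 112 to 150 mm. Steel tongue below (z 98 to 105) reaches 46 mm along +x. Locked, x points along the box's +x (tongue over the lid's edge); unlocked, 1.3 rad anticlockwise of that.
- beaker_left: Small open 50 ml plastic beaker, 61 x 65 x 82 mm high, loose, standing to the left (+y side) of the box; origin at the centre of its underside. A bystander.
- beaker_right: Small open 50 ml plastic beaker, 60 x 64 x 82 mm high, loose, standing to the right (-y side) of the box; origin at the centre of its underside. A bystander.
- marker: Loose marker pen, 136 mm long, 18 mm thick, lying to the right of the box; origin under its middle, long axis y. A bystander.

How it is judged:
On the way, in this order (a step that is already met when the one before it is completed fails the run):
1. the lid is shut while the knob is still unlocked (value of joint box_lid below 0.05 rad and value of joint lock_knob below 0.6 rad), for 0.2 s.
2. the knob has been turned past its detent to the locked side with the lid shut (value of joint box_lid below 0.05 rad and value of joint lock_knob above 1.1 rad), for 0.2 s.
At the end, for the whole second after the job is handed in: The lid is shut (within 0.05 rad, about 7 mm at its front edge) and the knob rests on the locked side of its detent (beyond 1.1 of its 1.3 rad), at rest (all of step 2 and velocity of joint lock_knob between -0.1 and 0.1 rad/s); the robot touches nothing.
It fails at once if the knob is turned past its detent (0.7 rad) while the lid is open (more than 0.1 rad) (value of joint lock_knob above 0.7 rad and value of joint box_lid above 0.1 rad).
It fails at once if a beaker beside the box or the marker is displaced by more than 30 mm (distance of any of beaker_left, beaker_right, marker from where it was at the start of the episode above 0.03 m).
It fails at once if a beaker beside the box is knocked over (angle between any of beaker_left, beaker_right's own z axis and vertical above 0.6 rad).
It also fails if it takes over 43 s, if anything falls off the work surface, if the arm or the gripper's body presses on something with over 40 N, if the wrist force passes 120 N, or if a joint passes its speed limit or range.

## Working session

There is one attempt and no reset: what is moved stays moved. The work goes in short steps, Python scripts to look and compute and a tool call to move; the robot and the scene stay as the last step left them, time stands still between calls to the robot, and variables do not carry over. Pictures are saved under pics/ and viewed, about 8 in all and at most 12, crops included, and the job is handed in when it is done.

Besides the shell and the picture viewer there is one more tool, called after "Request:" by a JSON object that holds its "name" and its "arguments", one argument or row to a line. play_rows: Moves the arm, as the interface text tells. Its arguments: {"type":"object","properties":{"offset":{"type":"array","items":{"type":"array","items":{"type":"number"}}},"delta_rot":{"type":"array","items":{"type":"array","items":{"type":"number"}}},"fingers":{"type":"number"},"newtons":{"type":"number"}},"required":["offset","delta_rot"]}

```bash
mkdir -p pics; cat > h.py <<'E'
from station import readout, vision, r, regions_of, pinpoint
import numpy as np, cv2
from scipy.spatial.transform import Rotation as R
def tool_delta(p, Rm=None):
    s=readout.read_state(); R0=R.from_quat(s['ee_rot'])
    print('offset',R0.inv().apply(np.array(p)-s['tcp_pos']).round(4))
def proj(cam,P):
    c=vision.calibration(cam);T=np.array(c['T']);q=(np.linalg.inv(T)@np.append(P,1))[:3]
    a=q[:2]/q[2];a=a*(1+c['k1']*(a@a));return c['fx']*a[0]+c['cx'],c['fy']*a[1]+c['cy']
E
python3 - <<'E'
from h import *
ims=[]
for c in ['scene','top']:
    im,d=vision.snapshot(c);ims.append(im)
    for q in ['test_box','lid_edge','knob_grip','beaker_left','beaker_right','marker']:
        print(c,q,[(np.round(x['location'],3).tolist(),round(x['confidence'],2)) for x in pinpoint(c,q)[:2]])
cv2.imwrite('pics/a.png',cv2.resize(np.vstack(ims),(800*3//4*1,900*1))[:,:] if 0 else cv2.resize(np.hstack(ims),(800,300)))
s=readout.read_state();print(s['clock'],s['tcp_pos'],R.from_quat(s['ee_rot']).as_matrix().round(3),s['width'])
E
```

```text
scene test_box [([0.555, -0.143, -0.003], 0.82)]
scene lid_edge [([0.56, -0.144, 0.192], 0.97)]
scene knob_grip [([0.488, -0.163, 0.136], 0.83)]
scene beaker_left [([0.475, -0.001, 0.003], 0.91)]
scene beaker_right [([0.643, -0.302, -0.004], 0.68)]
scene marker [([0.515, -0.328, 0.001], 0.94)]
top test_box [([0.559, -0.145, -0.004], 0.67)]
top lid_edge [([0.565, -0.146, 0.187], 0.87)]
top knob_grip [([0.496, -0.161, 0.137], 0.83)]
top beaker_left [([0.478, -0.0, -0.003], 0.61)]
top beaker_right [([0.647, -0.303, 0.002], 0.59)]
top marker [([0.52, -0.327, -0.002], 0.83)]
0.7 [0.14724337 0.6074087  0.21459782] [[-0.972  0.236  0.   ]
 [ 0.236  0.972  0.   ]
 [-0.     0.    -1.   ]] 0.09197718970952486
```

View pics/a.png

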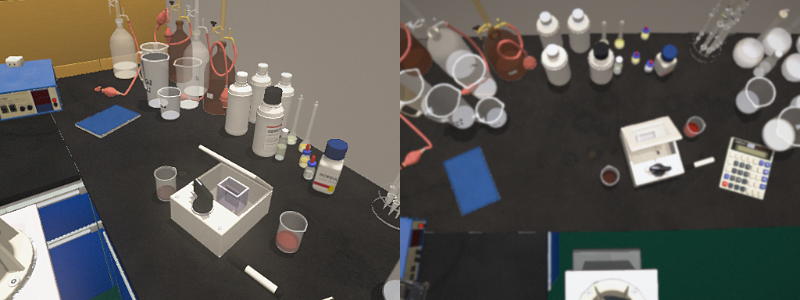

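The scene view shows the box with its lid open. The knob is at about (202,190), a beaker stands on each side, and the marker is in front of it on the right. Next I'll refine the yaw of the box and the wing.

```bash
python3 - <<'E'
from h import *
im,d=vision.snapshot('top')
c=vision.calibration('top');T=np.array(c['T'])
v,u=np.mgrid[:384,:512]
K=np.array([[c['fx'],0,c['cx']],[0,c['fy'],c['cy']],[0,0,1]])
n=cv2.undistortPoints(np.stack([u,v],-1).reshape(-1,1,2).astype(float),K,np.array([c['k1'],0,0,0,0]))
# forward model multiplies the ray: same as OpenCV k1
P=np.c_[n[:,0]*1,np.ones(len(n))]*d.reshape(-1,1);W=(P@T[:3,:3].T+T[:3,3])
near=(np.hypot(W[:,0]-.557,W[:,1]+.145)<.16)&(d.ravel()>0)
A=W[near]
def rect(m,n):
    (cx,cy),(w,h),a=cv2.minAreaRect(A[m][:,:2].astype(np.float32));print(n,m.sum(),round(cx,3),round(cy,3),round(w,3),round(h,3),round(a,1))
rect((A[:,2]>.075)&(A[:,2]<.095),'deck')
rect((A[:,2]>.108),'high')
k=regions_of('top','lock_knob');print([(x['confidence'],x['mask'].sum()) for x in k])
m=k[0]['mask'].ravel()&near; B=W[m];B=B[(B[:,2]>.125)&(B[:,2]<.165)]
print('wing',len(B),B.mean(0),cv2.minAreaRect(B[:,:2].astype(np.float32)))
l=regions_of('top','box_lid');m=l[0]['mask'].ravel()&near;L=W[m];L=L[L[:,2]>.1]
q=np.linalg.svd(L-L.mean(0))[2][2];q*=np.sign(q[2]);print('lid normal',q,'tilt',np.arccos(q[2]),'yaw',np.arctan2(-q[1],-q[0]),L.min(0),L.max(0))
E
```

```text
deck 1622 0.561 -0.144 0.206 0.315 13.7
high 2076 0.561 -0.147 0.174 0.168 14.3
[(0.65, np.int64(375))]
wing 169 [ 0.4900904  -0.16125579  0.14715881] ((0.49107664823532104, -0.1628160923719406), (0.06494401395320892, 0.014602504670619965), 87.3861083984375)
lid normal [0.68500817 0.1683886  0.70880822] tilt 0.7829890664120954 yaw -2.9005521027487013 [ 0.54436368 -0.22608226  0.10002877] [ 0.66910762 -0.04521149  0.19473216]
```

Request:
{"name": "play_rows", "arguments": {
  "offset": [
    [-0.6, -0.623, -0.055],
    [-0.6, -0.623, -0.055],
    [-0.6, -0.623, -0.055],
    [-0.6, -0.623, -0.055],
    [-0.6, -0.623, -0.055],
    [-0.6, -0.623, -0.055],
    [-0.6, -0.623, -0.055],
    [-0.6, -0.623, -0.055],
    [-0.6, -0.623, -0.055],
    [-0.6, -0.623, -0.055]
  ],
  "delta_rot": [
    [0, 0, 0],
    [0, 0, 0],
    [0, 0, 0],
    [0, 0, 0],
    [0, 0, 0],
    [0, 0, 0],
    [0, 0, 0],
    [0, 0, 0],
    [0, 0, 0],
    [0, 0, 0]
  ],
  "fingers": 0,
  "newtons": 40
}}

```text
clock: 1.68
tcp_pos: [0.3576, 0.2466, 0.2415]
ee_rot: [0.118, 0.993, 0.0, 0.0]
ft_force: [1.4, 0.1, 0.5]
width: 0.0277
```

Request:
{"name": "play_rows", "arguments": {
  "offset": [
    [-0.31, -0.323, -0.028],
    [-0.31, -0.323, -0.028],
    [-0.31, -0.323, -0.028],
    [-0.31, -0.323, -0.028],
    [-0.31, -0.323, -0.028],
    [-0.31, -0.323, -0.028],
    [-0.31, -0.323, -0.028],
    [-0.31, -0.323, -0.028],
    [-0.31, -0.323, -0.028],
    [-0.31, -0.323, -0.028]
  ],
  "delta_rot": [
    [0, 0, 1.374],
    [0, 0, 1.374],
    [0, 0, 1.374],
    [0, 0, 1.374],
    [0, 0, 1.374],
    [0, 0, 1.374],
    [0, 0, 1.374],
    [0, 0, 1.374],
    [0, 0, 1.374],
    [0, 0, 1.374]
  ]
}}

```text
clock: 2.52
tcp_pos: [0.5668, -0.1132, 0.2673]
ee_rot: [0.68, 0.734, 0.0, 0.0]
ft_force: [0.7, 0.3, 0.6]
width: 0.0001
```

```bash
python3 - <<'E'
from h import *
s=readout.read_state();print(s['tcp_pos'],R.from_quat(s['ee_rot']).as_matrix().round(3),s['joint_pos'],s['width'])
tool_delta([.583,-.14,.20])
E
```

```text
[ 0.56684822 -0.11321564  0.26730355] [[-0.076  0.997  0.   ]
 [ 0.997  0.076  0.   ]
 [-0.     0.    -1.   ]] [-1.99798627e-01  2.33416486e-01  1.67737722e+00  1.18336335e-04
  1.23039964e+00 -2.76260402e-01] 0.00011214682973640348
offset [-0.0279  0.014   0.0673]
```

Request:
{"name": "play_rows", "arguments": {
  "offset": [
    [-0.028, 0.014, 0.0],
    [-0.028, 0.014, 0.02],
    [-0.028, 0.014, 0.045],
    [-0.028, 0.014, 0.065],
    [-0.028, 0.014, 0.08],
    [-0.028, 0.014, 0.09],
    [-0.028, 0.014, 0.1],
    [-0.028, 0.014, 0.105],
    [-0.028, 0.014, 0.11],
    [-0.028, 0.014, 0.115]
  ],
  "delta_rot": [
    [0, 0, 0.12],
    [0, 0, 0.12],
    [0, 0, 0.12],
    [0, 0, 0.12],
    [0, 0, 0.12],
    [0, 0, 0.12],
    [0, 0, 0.12],
    [0, 0, 0.12],
    [0, 0, 0.12],
    [0, 0, 0.12]
  ]
}}

```text
clock: 3.35
tcp_pos: [0.5831, -0.1378, 0.1525]
ee_rot: [0.72, 0.694, 0.0, 0.001]
ft_force: [0.5, 0.3, 2.5]
width: 0.0007
```

Request:
{"name": "play_rows", "arguments": {
  "offset": [
    [0, 0, 0.006],
    [0, 0, 0.012],
    [0, 0, 0.018],
    [0, 0, 0.024],
    [0, 0, 0.03],
    [0, 0, 0.035],
    [0, 0, 0.04],
    [0, 0, 0.044],
    [0, 0, 0.048],
    [0, 0, 0.05]
  ],
  "delta_rot": [
    [0, 0, 0],
    [0, 0, 0],
    [0, 0, 0],
    [0, 0, 0],
    [0, 0, 0],
    [0, 0, 0],
    [0, 0, 0],
    [0, 0, 0],
    [0, 0, 0],
    [0, 0, 0]
  ]
}}

```text
clock: 4.18
tcp_pos: [0.5821, -0.1378, 0.1013]
ee_rot: [0.72, 0.694, -0.0, -0.0]
ft_force: [-0.8, 0.3, 2.7]
width: 0.0006
```

Request:
{"name": "play_rows", "arguments": {
  "offset": [
    [0, 0, 0.002],
    [0, 0, 0.003],
    [0, 0, 0.004],
    [0, 0, 0.005],
    [0, 0, 0.006],
    [0, 0, 0.007],
    [0, 0, 0.007],
    [0, 0, 0.007]
  ],
  "delta_rot": [
    [0, 0, 0],
    [0, 0, 0],
    [0, 0, 0],
    [0, 0, 0],
    [0, 0, 0],
    [0, 0, 0],
    [0, 0, 0],
    [0, 0, 0]
  ]
}}

```text
clock: 4.85
tcp_pos: [0.5825, -0.1378, 0.0954]
ee_rot: [0.72, 0.694, 0.0, 0.0]
ft_force: [-2.4, 0.7, 5.2]
width: 0.0007
```

Request:
{"name": "play_rows", "arguments": {
  "offset": [
    [0, 0, 0.001],
    [0, 0, 0.002],
    [0, 0, 0.003],
    [0, 0, 0.003]
  ],
  "delta_rot": [
    [0, 0, 0],
    [0, 0, 0],
    [0, 0, 0],
    [0, 0, 0]
  ]
}}

```text
clock: 5.18
tcp_pos: [0.5826, -0.1378, 0.0951]
ee_rot: [0.72, 0.694, 0.0, 0.0]
ft_force: [-11.6, 2.0, 33.0]
width: 0.0003
```

Request:
{"name": "play_rows", "arguments": {
  "offset": [
    [0, 0, -0.01],
    [0, 0, -0.05],
    [0, 0, -0.09],
    [-0.012, -0.046, -0.12],
    [-0.024, -0.092, -0.12],
    [-0.024, -0.092, -0.12],
    [-0.024, -0.092, -0.12]
  ],
  "delta_rot": [
    [0, 0, 0],
    [0, 0, 0],
    [0, 0, 0],
    [0, 0, 0],
    [0, 0, 0],
    [0, 0, 0],
    [0, 0, 0]
  ],
  "fingers": 100
}}

```text
clock: 5.77
tcp_pos: [0.4867, -0.1588, 0.213]
ee_rot: [0.72, 0.694, -0.0, 0.0]
ft_force: [0.5, -0.1, 0.7]
width: 0.0446
```

```bash
python3 - <<'E'
from h import *
s=readout.read_state();M=R.from_quat(s['ee_rot']).as_matrix();print(s['tcp_pos'],np.arctan2(M[1,1],M[0,1]),s['width'],s['ft_force'])
ims=[]
for c in ['wrist','scene']:
    im,d=vision.snapshot(c);ims.append(im)
    for q in ['knob_grip','lid_edge']: print(c,q,[(np.round(x['location'],3).tolist(),round(x['confidence'],2)) for x in pinpoint(c,q)[:2]])
    K=vision.calibration(c);T=np.array(K['T'])
    for x in regions_of(c,'lock_knob')[:1]:
        m=x['mask'];v,u=np.nonzero(m&(d>0));Km=np.array([[K['fx'],0,K['cx']],[0,K['fy'],K['cy']],[0,0,1]])
        n=cv2.undistortPoints(np.c_[u,v].reshape(-1,1,2).astype(float),Km,np.array([K['k1'],0,0,0]))[:,0]
        W=(np.c_[n,np.ones(len(n))]*d[v,u][:,None])@T[:3,:3].T+T[:3,3];B=W[(W[:,2]>.14)&(W[:,2]<.16)]
        print(c,'wing',len(B),B.mean(0).round(4),cv2.minAreaRect(B[:,:2].astype(np.float32)))
cv2.imwrite('pics/b.png',cv2.resize(np.hstack(ims),(800,300)))
E
```

```text
[ 0.48667258 -0.15880368  0.21298943] -0.038064168051611835 0.044599689561029526 [ 0.52196596 -0.11497035  0.74199793]
wrist knob_grip [([0.49, -0.161, 0.136], 0.82)]
wrist lid_edge [([0.519, -0.154, 0.091], 0.84)]
wrist wing 1642 [ 0.4929 -0.1595  0.1489] ((0.49267083406448364, -0.161660298705101), (0.06963467597961426, 0.013775969855487347), 88.31027221679688)
scene knob_grip [([0.493, -0.164, 0.137], 0.69)]
scene lid_edge [([0.518, -0.154, 0.097], 0.56)]
scene wing 286 [ 0.4887 -0.168   0.1479] ((0.49048858880996704, -0.1645289659500122), (0.0691496729850769, 0.013952567242085934), 87.9762191772461)
```

View pics/b.png

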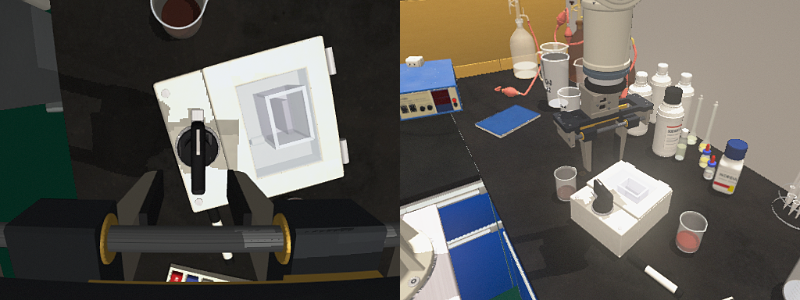

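The wrist view shows the lid flush on the box and the wing at about (198,150), upright in the picture, so the knob is still unlocked. The scene view also shows the lid shut and both beakers standing. Next I'll go down and grip the wing.

Request:
{"name": "play_rows", "arguments": {
  "offset": [
    [-0.003, 0.005, 0],
    [-0.003, 0.005, 0.0],
    [-0.003, 0.005, 0.01],
    [-0.003, 0.005, 0.03],
    [-0.003, 0.005, 0.05],
    [-0.003, 0.005, 0.07],
    [-0.003, 0.005, 0.085],
    [-0.003, 0.005, 0.096],
    [-0.003, 0.005, 0.096]
  ],
  "delta_rot": [
    [0, 0, 0],
    [0, 0, 0],
    [0, 0, 0],
    [0, 0, 0],
    [0, 0, 0],
    [0, 0, 0],
    [0, 0, 0],
    [0, 0, 0],
    [0, 0, 0]
  ],
  "fingers": 100
}}

```text
clock: 6.92
tcp_pos: [0.4929, -0.161, 0.1135]
ee_rot: [0.72, 0.694, -0.001, -0.002]
ft_force: [-0.9, 0.0, 0.4]
width: 0.0917
```

Request:
{"name": "play_rows", "arguments": {
  "offset": [
    [0, 0, 0],
    [0, 0, 0],
    [0, 0, 0],
    [0, 0, 0],
    [0, 0, 0],
    [0, 0, 0],
    [0, 0, 0],
    [0, 0, 0]
  ],
  "delta_rot": [
    [0, 0, 0],
    [0, 0, 0],
    [0, 0, 0],
    [0, 0, 0],
    [0, 0, 0],
    [0, 0, 0],
    [0, 0, 0],
    [0, 0, 0]
  ],
  "fingers": 0,
  "newtons": 40
}}

```text
clock: 7.58
tcp_pos: [0.4946, -0.1615, 0.1162]
ee_rot: [0.72, 0.694, 0.0, 0.0]
ft_force: [-0.3, 0.4, 0.8]
width: 0.0408
```

Request:
{"name": "play_rows", "arguments": {
  "offset": [
    [0, 0, 0],
    [0, 0, 0],
    [0, 0, 0],
    [0, 0, 0],
    [0, 0, 0],
    [0, 0, 0]
  ],
  "delta_rot": [
    [0, 0, 0],
    [0, 0, 0],
    [0, 0, 0],
    [0, 0, 0],
    [0, 0, 0],
    [0, 0, 0]
  ]
}}

```text
clock: 8.08
tcp_pos: [0.4896, -0.1611, 0.1154]
ee_rot: [0.72, 0.694, -0.003, -0.004]
ft_force: [-18.6, -1.0, 13.2]
width: 0.0139
```

Request:
{"name": "play_rows", "arguments": {
  "offset": [
    [0, -0.002, 0],
    [0, -0.004, 0],
    [0, -0.004, 0]
  ],
  "delta_rot": [
    [0, 0, 0],
    [0, 0, 0],
    [0, 0, 0.05]
  ]
}}

```text
clock: 8.33
tcp_pos: [0.4895, -0.1611, 0.1155]
ee_rot: [0.737, 0.676, -0.0, -0.001]
ft_force: [-1.0, 1.0, -4.2]
width: 0.0137
```

Request:
{"name": "play_rows", "arguments": {
  "offset": [
    [0, 0, 0],
    [0, 0, 0],
    [0, 0, 0],
    [0, 0, 0],
    [0, 0, 0],
    [0, 0, 0],
    [0, 0, 0],
    [0, 0, 0],
    [0, 0, 0],
    [0, 0, 0]
  ],
  "delta_rot": [
    [0, 0, 0.08],
    [0, 0, 0.16],
    [0, 0, 0.24],
    [0, 0, 0.32],
    [0, 0, 0.4],
    [0, 0, 0.48],
    [0, 0, 0.56],
    [0, 0, 0.64],
    [0, 0, 0.72],
    [0, 0, 0.8]
  ]
}}

```text
clock: 9.17
tcp_pos: [0.4909, -0.1618, 0.1155]
ee_rot: [0.943, 0.333, 0.0, 0.0]
ft_force: [3.7, -3.4, -7.5]
width: 0.0141
```

Request:
{"name": "play_rows", "arguments": {
  "offset": [
    [0, 0, 0],
    [0, 0, 0],
    [0, 0, 0],
    [0, 0, 0],
    [0, 0, 0],
    [0, 0, 0]
  ],
  "delta_rot": [
    [0, 0, 0.08],
    [0, 0, 0.16],
    [0, 0, 0.24],
    [0, 0, 0.32],
    [0, 0, 0.4],
    [0, 0, 0.4]
  ]
}}

```text
clock: 9.67
tcp_pos: [0.4913, -0.1625, 0.1155]
ee_rot: [0.99, 0.139, 0.001, 0.001]
ft_force: [3.9, -7.2, -11.0]
width: 0.0137
```

```bash
python3 - <<'E'
from h import *
s=readout.read_state();M=R.from_quat(s['ee_rot']).as_matrix();print(s['tcp_pos'],np.arctan2(M[1,1],M[0,1]),s['width'],s['ft_force'],s['ft_torque'])
im,d=vision.snapshot('scene')
print(pinpoint('scene','lid_edge')[:1])
cv2.imwrite('pics/c.png',im)
E
```

```text
[ 0.49130206 -0.16252035  0.11554138] -1.2916542638311233 0.013651782398514289 [  3.88025501  -7.24667619 -11.00729484] [-0.96619189 -0.38396295 -0.04762418]
[{'location': [0.5164, -0.1584, 0.0988], 'confidence': 0.69}]
```

View pics/c.png

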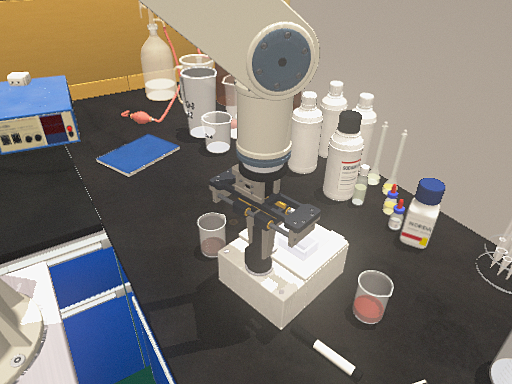

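The picture shows the gripper over the knob at about (262,240), turned by about 1.25 rad, with the lid flat. I'll release and lift straight up.

Request:
{"name": "play_rows", "arguments": {
  "offset": [
    [0, 0, 0],
    [0, 0, 0],
    [0, 0, 0],
    [0, 0, 0],
    [0, 0, 0],
    [0, 0, 0],
    [0, 0, 0],
    [0, 0, 0],
    [0, 0, 0],
    [0, 0, 0]
  ],
  "delta_rot": [
    [0, 0, 0.03],
    [0, 0, 0.03],
    [0, 0, 0.03],
    [0, 0, 0.03],
    [0, 0, 0.03],
    [0, 0, 0.03],
    [0, 0, 0.03],
    [0, 0, 0.03],
    [0, 0, 0.03],
    [0, 0, 0.03]
  ],
  "fingers": 100
}}

```text
clock: 10.6
tcp_pos: [0.4905, -0.1614, 0.1161]
ee_rot: [0.992, 0.127, -0.0, -0.0]
ft_force: [0.5, -0.1, 0.1]
width: 0.0785
```

Request:
{"name": "play_rows", "arguments": {
  "offset": [
    [0, 0, -0.01],
    [0, 0, -0.03],
    [0, 0, -0.06],
    [0, 0, -0.09],
    [0, 0, -0.12],
    [0, 0, -0.14],
    [0, 0, -0.14],
    [0, 0, -0.14]
  ],
  "delta_rot": [
    [0, 0, 0],
    [0, 0, 0],
    [0, 0, 0],
    [0, 0, 0],
    [0, 0, 0],
    [0, 0, 0],
    [0, 0, 0],
    [0, 0, 0]
  ]
}}

```text
clock: 11.27
tcp_pos: [0.4912, -0.1616, 0.2576]
ee_rot: [0.992, 0.127, 0.001, 0.001]
ft_force: [0.0, -1.2, -0.8]
width: 0.0917
```

```bash
python3 - <<'E'
from h import *
s=readout.read_state();print(s['clock'],s['tcp_pos'],s['width'],s['ft_force'])
ims=[]
for c in ['wrist','scene']:
    im,d=vision.snapshot(c);ims.append(im)
    for q in ['knob_grip','lid_edge','beaker_left','beaker_right','marker']: print(c,q,[(np.round(x['location'],3).tolist(),round(x['confidence'],2)) for x in pinpoint(c,q)[:1]])
    K=vision.calibration(c);T=np.array(K['T'])
    for x in regions_of(c,'lock_knob')[:1]:
        m=x['mask'];v,u=np.nonzero(m&(d>0));Km=np.array([[K['fx'],0,K['cx']],[0,K['fy'],K['cy']],[0,0,1]])
        n=cv2.undistortPoints(np.c_[u,v].reshape(-1,1,2).astype(float),Km,np.array([K['k1'],0,0,0]))[:,0]
        W=(np.c_[n,np.ones(len(n))]*d[v,u][:,None])@T[:3,:3].T+T[:3,3];B=W[(W[:,2]>.14)&(W[:,2]<.16)]
        print(c,'wing',len(B),B.mean(0).round(4),cv2.minAreaRect(B[:,:2].astype(np.float32)))
cv2.imwrite('pics/d.png',cv2.resize(np.hstack(ims),(800,300)))
E
```

```text
11.2667 [ 0.49115424 -0.16159462  0.25762961] 0.0916986116096743 [ 0.03237409 -1.18490052 -0.79078164]
wrist knob_grip [([0.488, -0.163, 0.138], 0.97)]
wrist lid_edge [([0.517, -0.154, 0.091], 0.75)]
wrist beaker_left [([0.475, -0.001, 0.002], 0.88)]
wrist beaker_right [([0.646, -0.305, -0.003], 0.75)]
wrist marker [([0.522, -0.33, 0.001], 0.77)]
wrist wing 1193 [ 0.4891 -0.1614  0.1471] ((0.4874444901943207, -0.16171987354755402), (0.06905262172222137, 0.013500899076461792), 14.919662475585938)
scene knob_grip [([0.494, -0.162, 0.135], 0.74)]
scene lid_edge [([0.516, -0.156, 0.099], 0.6)]
scene beaker_left [([0.474, -0.004, 0.003], 0.69)]
scene beaker_right [([0.641, -0.302, -0.004], 0.82)]
scene marker [([0.516, -0.329, -0.0], 0.64)]
scene wing 296 [ 0.4881 -0.1677  0.1477] ((0.48995867371559143, -0.16502946615219116), (0.06885408610105515, 0.014515372924506664), 15.554076194763184)
```

View pics/d.png

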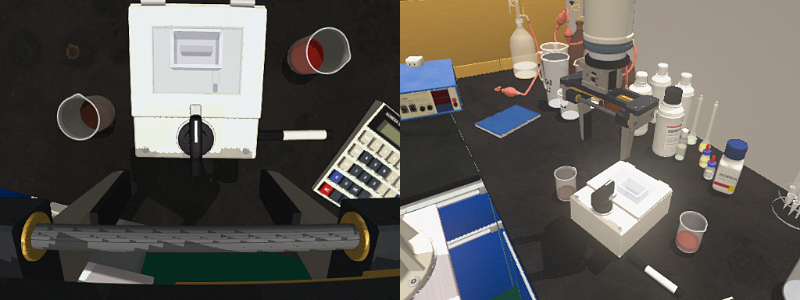

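The wrist view shows the wing at about (197,140), lined up with the box, with the tongue over the edge of the shut lid. The beakers and marker haven't moved.

```bash
python3 -c "
from h import *
print(r.finish_job())"
```

```text
the job is handed in; nothing more can be done
None
```

The box is closed and locked, and I handed the job in at about 12 s of the 43 s allowed; `finish_job` gives no verdict.

- **Lid:** I pressed it shut from above with closed fingers. At the end the fingers met firm resistance (33 N) with the tip at 95 mm, which is the shut height. After locking, the networks put its front edge at 91 mm (wrist camera) and 99 mm (scene camera). The 8 mm gap is the spread of the two readings about the nominal 95 mm.
- **Knob:** With the lid shut, I gripped the wing and turned it about 1.28 rad clockwise, then released it and lifted clear. The wing now points at about 15°, against a box yaw of about 14°, with the tongue over the lid edge. That puts it at about 1.28 of its 1.3 rad.
- **Bystanders:** Both beakers and the marker measured within about 5 mm of where they started, which is about the measuring error, and both beakers are standing.
- **Clear of the work:** The open gripper is more than 100 mm above the knob and touches nothing.

When I first gripped the wing, the gripper was about 4 mm off centre, which gave an 18.6 N side force. I recentred it before turning. No check failed.

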